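# Collapse the orange-capped telescoping work support

### The arm

A 6-joint arm with a two-finger parallel gripper is mounted at the origin on the work surface; the furniture and walls round the work are solid. World frame = base frame: x ahead of the robot, y to its left, z up, the work surface at z = 0. Lengths are in m, angles in rad, forces in N, time in s.
With the tool pointing down it reaches from about 0.4 to 0.925 m from the base axis. Payload 3.4 kg.
Tool frame: the origin (TCP) lies at the very end of the fingers, on their centre line; the grasp point (between the pads) lies 19 mm behind it; z points along the fingers, y is the line along which they close (so a half turn about z gives the same grasp; the last joint's range is limited). The gripper opens to 85 mm and grips with 20 to 120 N. Pads are 22 mm wide; open, the fingers measure 114 mm over their backs; the gripper's body (76 mm by 85 mm) begins 54 mm behind the grasp point. The pads swing forward as they close: fully open they stand 13 mm farther back than shut.
Start: joints at [-1.228, 0.307, 1.506, -0, 1.328, -0.073], TCP at [0.232, -0.526, 0.207] pointing down, gripper open.
Joint ranges: [-3.12, 3.12], [-1.05, 2.28], [0.14, 2.33], [-1.42, 4.57], [0.1, 2.73], [-2.68, 2.68]. Speed limits (rad/s): [2.57, 2.57, 3.14, 3.14, 3.14, 3.14].

### API

Orientations are given as a rotation vector (axis times angle).
In Python, from cell import get_obs, read_camera, finish_job gives the robot as it stands.
- The arm moves only by the tool drive_tool, never from a script. Its argument "steps" is one flat list of numbers, 7 for each row, row after row: the turn, a rotation vector about the tool's x, y, z in rad, then the shift along the tool's x, y, z in mm, then the finger opening in mm, from 0 to 85.4. In form: [wx, wy, wz, x, y, z, gripper, wx, wy, wz, x, y, z, gripper, ...]. A call has 1 to 20 rows; each row is the pose to reach, as a shift and turn from the pose commanded when the call began, along the tool's axes at that moment; what a row does not reach only later rows make up. A row lasts 1/8 s, in which the tool goes at most 62.5 mm and 10.7 degrees, less where a joint would pass 70% of its speed; a pose out of reach is approached as far as the arm can. A call with a gripper value outside its range is refused whole. The fingers move at their own pace and stop on an object; the grip force is fixed at half the most. Time passes only in rows, so rows that repeat a pose let the fingers close. It gives the time, the measured TCP pose, the force, the opening and the grip force at its end, in the units of the state.
- get_obs(): the state, without advancing time (a new reading comes with each control period).
- read_camera(name): name is "scene" or "top" or "wrist"; returns a dict with "color" (384x512x3 uint8, red, green, blue), "K" (3x3 intrinsics, pixels), "T" (4x4, takes a point from camera to world coordinates). Camera axes: x right, y down, z forward; pixel columns grow to the right and rows downward; lengths in m; the calibration is good to about 2 mm. A picture is of the moment at which its call begins. There is no depth.
- finish_job(): hands the job in; it is judged then, once.
The state is a dict: "time": time; "joints": joint angles; "joint_velocities": joint speeds; "effort": joint torques, N m; "position": TCP position; "eef_rot": TCP orientation; "force": force on the tool from outside, world axes, zero at the start; "ft_torque": the same for the moment, N m; "finger_gap": opening from 0.0 (shut) to 1.0 (fully open); "grasp_force": force on a finger pad.
Only numpy, scipy, OpenCV 4.12 (cv2) and the standard library are available. Lean on these libraries where they do the work, as an engineer would, in place of code of your own. Each camera call takes 0.05 s, during which the arm holds its last target. There are 200 camera calls.

### The job

Collapse the telescoping work support with the orange cap so that it can be stowed: slide its thin inner tube fully home first, then the middle tube fully home into the outer one, and let go. Leave the blue-capped support standing at the height it is set to.

Things in the scene. Friction and masses are not known exactly. Their poses are not given: they have to be found in the camera images.
- orange_top (a point): Centre of the top face of the orange cap, a flat round disc 56 mm across, 12 mm thick, on the upper end of the support to collapse: upright tubes under the cap's centre on a square dark foot 100x100x10 mm, screwed down (cannot slide or tip). This face is 117 mm above the table when all is home, else higher by the sum of the two joint values; 177 to 227 mm at the start. z up.
- orange_inner (a joint): How far the brass inner tube (25 mm across, carries the cap) stands out of the middle one, m: 0 fully home (cap rests on the middle tube's collar), 0.05 at most; starts at 0.025 to 0.05. Stays where left; slides down under about 3 N on the cap, before the middle tube gives way.
- orange_middle (a joint): How far the aluminium middle tube (35 mm across, black collar 44 mm across, 10 mm high) stands out of the grey outer one (44 mm across, black collar ends 95 mm above the table), m: 0 fully home (collar on collar, rigid stop), 0.06 at most; starts at 0.035 to 0.06. Stays where left; slides under about 9 N. With the inner tube home, a push on the cap is passed on to it.
- blue_top (a point): Centre of the top face of the blue cap on a second support of the same make and sizes, also extended, at least 0.2 m away; either may stand left or right. It is to be left as it is; only the same light friction holds it up.
There are look-alikes about, which are no part of the job. Leave any purple or red look-alike of the part that bears orange_top alone.

How it is judged:
On the way, in this order (a step that is already met when the one before it is completed fails the run):
1. the inner tube of the orange-capped support is home (within 6 mm) while its middle tube still stands out by more than 20 mm (value of joint orange_inner below 0.006 m and value of joint orange_middle above 0.02 m).
2. the middle tube is home too (within 6 mm) (value of joint each of orange_inner, orange_middle below 0.006 m), for 0.2 s.
At the end, for the whole second after the job is handed in: Both tubes of the orange-capped support are home within 6 mm, and the blue cap is within 10 mm of where it stood (all of step 2 and distance of blue_top from where it was at the start of the episode below 0.01 m); the robot touches nothing.
It fails at once if the blue-capped support is moved: its cap leaves its height by more than 10 mm (distance of blue_top from where it was at the start of the episode above 0.01 m).
It also fails if it takes over 32 s, if anything falls off the work surface, if the arm or the gripper's body presses on something with over 40 N, if the wrist force passes 120 N, or if a joint passes its speed limit or range.

## Working session

There is one attempt and no reset: what is moved stays moved. The work goes in short steps, Python scripts to look and compute and a tool call to move; the robot and the scene stay as the last step left them, time stands still between calls to the robot, and variables do not carry over. Pictures are saved under pics/ and viewed, at most 10 in all, crops included, and the job is handed in when it is done.

Besides the shell and the picture viewer there is one more tool, called by a JSON object that holds its "op" and its "data". drive_tool: Moves the arm, as the interface text tells. Its arguments: {"type":"object","properties":{"steps":{"type":"array"}},"required":["steps"]}

```bash
mkdir -p pics; cat > h.py <<'E'
import cv2,numpy as np
from cell import *
def cap(n):
    c=read_camera(n); return c
def ray(c,u,v):
    d=c["T"][:3,:3]@np.linalg.inv(c["K"])@np.array([u,v,1.]); return c["T"][:3,3],d/np.linalg.norm(d)
def onz(c,u,v,z):
    o,d=ray(c,u,v); return o+d*(z-o[2])/d[2]
def cross(r1,r2):
    A=np.stack([r1[1],-r2[1]],1); s=np.linalg.lstsq(A,r2[0]-r1[0],rcond=None)[0]
    p,q=r1[0]+s[0]*r1[1],r2[0]+s[1]*r2[1]; return (p+q)/2,np.linalg.norm(p-q)
E
python3 - <<'E'
from h import *
a,b=cap("scene"),cap("top")
cv2.imwrite("pics/a.png",cv2.cvtColor(np.vstack([a["color"],b["color"]]),cv2.COLOR_RGB2BGR)[:, :] if 0 else cv2.resize(cv2.cvtColor(np.hstack([a["color"],b["color"]]),cv2.COLOR_RGB2BGR),(800,300)))
for n,c in(("scene",a),("top",b)):
    cv2.imwrite(f"pics/{n}0.png",cv2.cvtColor(c["color"],cv2.COLOR_RGB2BGR)); print(n,c["T"].round(3).tolist(),c["K"][0,0])
print(get_obs())
E
```

```text
scene [[-0.901, -0.265, 0.344, 0.161], [-0.434, 0.574, -0.695, 0.686], [-0.013, -0.775, -0.632, 0.712], [0.0, 0.0, 0.0, 1.0]] 478.5875866143245
top [[0.127, -0.969, 0.213, 0.296], [-0.992, -0.123, 0.03, -0.009], [-0.003, -0.215, -0.977, 0.93], [0.0, 0.0, 0.0, 1.0]] 365.7719311402305
{'time': 0.1, 'joints': array([-1.22849797e+00,  3.07518254e-01,  1.50752717e+00,  2.25012953e-05,
        1.32841127e+00, -7.34571704e-02]), 'joint_velocities': array([ 0.001089  , -0.00018054, -0.00354423,  0.00023343, -0.00034919,
        0.00047659]), 'effort': array([-5.08197245e-04, -4.58530498e+01, -2.52606529e+01, -2.36028118e-04,
        5.57507970e-03, -1.47116521e-05]), 'position': array([ 0.23201568, -0.52538428,  0.20576759]), 'eef_rot': array([-3.07214908e+00, -6.47983718e-01,  3.58196703e-04]), 'force': array([-0.26970855,  1.09455257, -0.14091356]), 'ft_torque': array([0.03077212, 0.03097194, 0.02618819]), 'grasp_force': 0.0, 'finger_gap': 0.9995756042207707}
```

View pics/scene0.png

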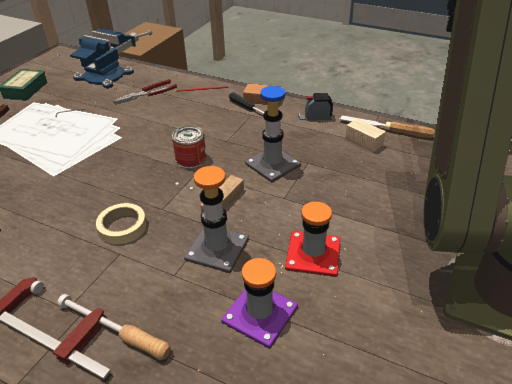

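View pics/top0.png

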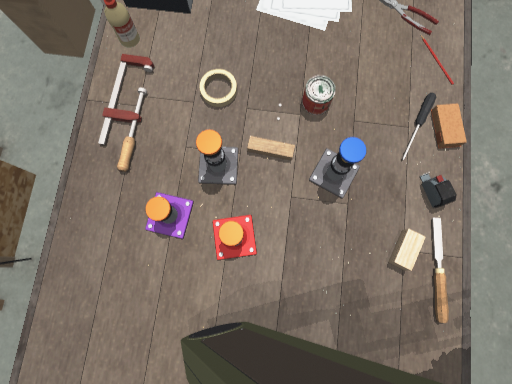

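Three orange caps: scene (210,178) / top (209,142) on a dark foot and extended; scene (259,272) / top (159,209) on a purple foot; scene (316,213) / top (231,234) on a red foot. The first fits, with its dark foot and brass and aluminium tubes showing. Blue is at scene (273,93) / top (351,151).

```bash
cat > m.py <<'E'
from h import *
from scipy.spatial.transform import Rotation as R
def blobs(c,lo,hi):
    h=cv2.cvtColor(c["color"],cv2.COLOR_RGB2HSV); m=cv2.inRange(h,lo,hi)
    n,l,s,ce=cv2.connectedComponentsWithStats(m); return [(ce[i],s[i,:5].tolist()) for i in range(1,n) if s[i,4]>150]
def near(c,uv,lo,hi):
    return min(blobs(c,lo,hi),key=lambda b:np.hypot(*(b[0]-uv)))
E
python3 - <<'E'
from m import *
a,b=cap("scene"),cap("top")
O=((7,170,215),(18,255,255)); B=((105,170,60),(125,255,255))
for nm,col,u,v in(("orange",O,(210,178),(209,142)),("purple",O,(259,272),(159,209)),("red",O,(316,213),(231,234)),("blue",B,(273,93),(351,151))):
    p,q=near(a,u,*col),near(b,v,*col)
    P,g=cross(ray(a,*p[0]),ray(b,*q[0])); print(nm,p,q,P.round(4),round(g,4))
    print("  dia top", np.linalg.norm(onz(b,q[1][0],q[0][1],P[2])-onz(b,q[1][0]+q[1][2],q[0][1],P[2])).round(4))
cv2.imwrite("pics/crop.png",cv2.resize(cv2.cvtColor(a["color"][150:350,170:350],cv2.COLOR_RGB2BGR),None,fx=3,fy=3))
print(R.from_rotvec(get_obs()["eef_rot"]).as_matrix().round(3))
E
```

```text
Traceback (most recent call last):
  File "m.py", line 7, in near
    return min(blobs(c,lo,hi),key=lambda b:np.hypot(*(b[0]-uv)))
ValueError: min() iterable argument is empty
```

```bash
cat > go.py <<'E'
from m import *
a,b=cap("scene"),cap("top")
for c,p in((a,[(210,176),(210,187),(273,92)]),(b,[(209,139),(209,150),(351,150)])):
    h=cv2.cvtColor(c["color"],cv2.COLOR_RGB2HSV); print([h[y,x].tolist() for x,y in p])
O=((5,170,150),(18,255,255)); B=((105,170,60),(125,255,255))
for nm,col,u,v in(("orange",O,(210,178),(209,142)),("purple",O,(259,272),(159,209)),("red",O,(316,213),(231,234)),("blue",B,(273,93),(351,151))):
    p,q=near(a,u,*col),near(b,v,*col)
    P,g=cross(ray(a,*p[0]),ray(b,*q[0])); print(nm,p,q,P.round(4),round(g,4))
    print("  dia top", np.linalg.norm(onz(b,q[1][0],q[0][1],P[2])-onz(b,q[1][0]+q[1][2],q[0][1],P[2])).round(4))
cv2.imwrite("pics/crop.png",cv2.resize(cv2.cvtColor(a["color"][150:350,170:350],cv2.COLOR_RGB2BGR),None,fx=3,fy=3))
print(R.from_rotvec(get_obs()["eef_rot"]).as_matrix().round(3))
E
python3 go.py
```

```text
[[13, 186, 252], [11, 204, 109], [109, 193, 230]]
[[17, 155, 245], [18, 152, 245], [108, 164, 243]]Traceback (most recent call last):
  File "go.py", line 7, in <module>
    p,q=near(a,u,*col),near(b,v,*col)
                       ~~~~^^^^^^^^^^
  File "m.py", line 7, in near
    return min(blobs(c,lo,hi),key=lambda b:np.hypot(*(b[0]-uv)))
ValueError: min() iterable argument is empty
```

```bash
sed -i 's/^O=.*/O=((8,140,190),(22,255,255)); B=((104,140,150),(125,255,255))/' go.py; python3 go.py
```

```text
[[13, 186, 252], [11, 204, 109], [109, 192, 230]]
[[17, 155, 245], [18, 152, 245], [108, 164, 243]]
orange (array([208.93868922, 175.06342495]), [194, 166, 31, 19, 473]) (array([208.36619718, 141.37826962]), [196, 129, 26, 25, 497]) [0.5384 0.1317 0.191 ] 0.0002
  dia top 0.0553
purple (array([258.35119887, 270.77009873]), [242, 258, 34, 27, 709]) (array([157.29257642, 208.05021834]), [146, 197, 24, 24, 458]) [0.3925 0.235  0.1173] 0.0001
  dia top 0.0539
red (array([316.25833333, 211.28958333]), [302, 202, 30, 20, 480]) (array([230.6563147 , 232.80331263]), [219, 221, 25, 25, 483]) [0.3584 0.0636 0.1173] 0.0002
  dia top 0.0553
blue (array([272.40692641,  91.56277056]), [261, 86, 24, 12, 231]) (array([352.56751468, 149.39138943]), [340, 137, 26, 25, 511]) [ 0.5546 -0.1708  0.2031] 0.0001
  dia top 0.054
[[ 0.915  0.404 -0.   ]
 [ 0.404 -0.915  0.   ]
 [ 0.    -0.    -1.   ]]
```

View pics/crop.png

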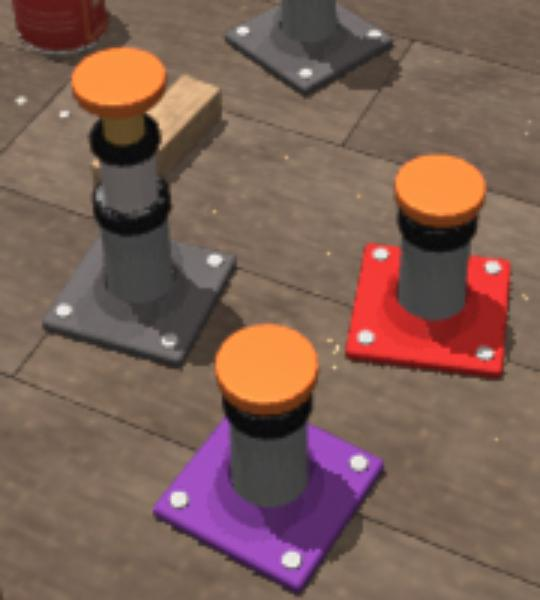

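The crop confirms it: dark foot, tubes out, top at 191 mm (within 177–227). The collapsed look-alikes measure 117.3 mm, so the calibration is good. Next I shut the fingers, rise and travel over to it.

{"op": "drive_tool", "data": {"steps": [0,0,0,0,0,-60,0,0,0,0,0,0,-120,0,0,0,0,50,-30,-120,0,0,0,0,100,-60,-120,0,0,0,0,150,-90,-120,0,0,0,0,200,-120,-120,0,0,0,0,250,-150,-120,0,0,0,0,300,-180,-120,0,0,0,0,340,-205,-120,0,0,0,0,375,-250,-120,0,0,0,0,410,-295,-120,0,0,0,0,445,-340,-120,0,0,0,0,475,-385,-120,0,0,0,0,510,-430,-120,0,0,0,0,546,-477,-120,0,0,0,0,546,-477,-120,0,0,0,0,546,-477,-120,0,0,0,0,546,-477,-120,0]}}

```text
time: 2.65
position: [0.5388, 0.1295, 0.3267]
eef_rot: [3.074, 0.646, -0.0]
force: [-0.1, 0.2, 0.0]
finger_gap: 0.001
grasp_force: 0.0
```

```bash
python3 - <<'E'
from m import *
o=get_obs();print(o["time"],o["position"],o["finger_gap"],o["force"])
M=R.from_rotvec(o["eef_rot"]).as_matrix();print(M.round(3), "delta tool mm",(M.T@(np.array([.5384,.1317,.191])-o["position"])*1000).round(1))
E
```

```text
2.65 [0.53876822 0.12950283 0.32667657] 0.001475946592443678 [-0.09414002  0.20945443  0.02323848]
[[ 0.915  0.402 -0.   ]
 [ 0.402 -0.915 -0.001]
 [-0.     0.    -1.   ]] delta tool mm [  0.6  -2.2 135.7]
```

{"op": "drive_tool", "data": {"steps": [0,0,0,0,-2,40,0,0,0,0,0,-2,80,0,0,0,0,0,-2,115,0,0,0,0,0,-2,125,0,0,0,0,0,-2,131,0,0,0,0,0,-2,135,0,0,0,0,0,-2,139,0,0,0,0,0,-2,143,0,0,0,0,0,-2,147,0,0,0,0,0,-2,151,0,0,0,0,0,-2,155,0,0,0,0,0,-2,158,0,0,0,0,0,-2,158,0]}}

```text
time: 4.28
position: [0.538, 0.1327, 0.1683]
eef_rot: [-3.074, -0.648, 0.001]
force: [0.4, -0.0, -0.6]
finger_gap: -0.001
grasp_force: 0.0
```

{"op": "drive_tool", "data": {"steps": [0,0,0,0,0,4,0,0,0,0,0,0,8,0,0,0,0,0,0,12,0]}}

```text
time: 4.65
position: [0.5387, 0.1328, 0.1568]
eef_rot: [3.074, 0.648, 0.002]
force: [-0.2, -0.1, 2.5]
finger_gap: -0.001
grasp_force: 1.3
```

```bash
python3 - <<'E'
from h import *
a=cap("scene");print(get_obs()["position"])
cv2.imwrite("pics/c1.png",cv2.resize(cv2.cvtColor(a["color"][60:300,150:350],cv2.COLOR_RGB2BGR),None,fx=2.5,fy=2.5))
E
```

```text
[0.53859485 0.13277035 0.15618288]
```

View pics/c1.png

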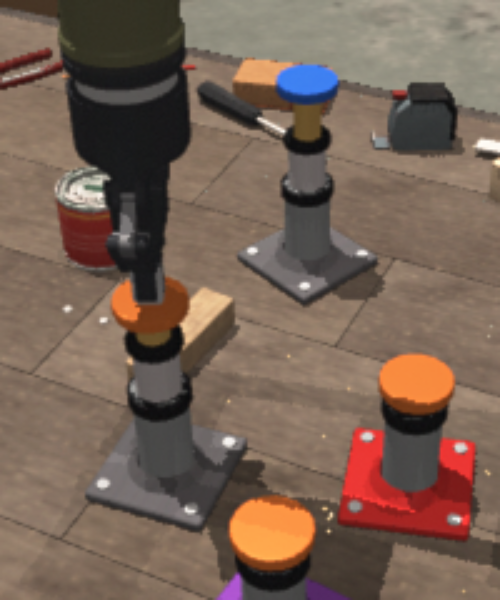

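The tip is central on the orange cap. The inner tube is nearly home and still sliding at about 2.5 N, the middle tube is still up, and blue is untouched. I keep pushing slowly.

{"op": "drive_tool", "data": {"steps": [0,0,0,0,0,2,0,0,0,0,0,0,4,0,0,0,0,0,0,6,0,0,0,0,0,0,8,0]}}

```text
time: 5.2
position: [0.5385, 0.1328, 0.1486]
eef_rot: [3.074, 0.648, 0.001]
force: [1.2, 0.1, 1.7]
finger_gap: 0.0
grasp_force: 1.3
```

{"op": "drive_tool", "data": {"steps": [0,0,0,0,0,3,0,0,0,0,0,0,6,0,0,0,0,0,0,9,0,0,0,0,0,0,12,0,0,0,0,0,0,15,0,0,0,0,0,0,18,0,0,0,0,0,0,21,0,0,0,0,0,0,24,0]}}

```text
time: 6.2
position: [0.5386, 0.1327, 0.1254]
eef_rot: [3.074, 0.648, 0.002]
force: [0.5, 0.3, 8.4]
finger_gap: -0.001
grasp_force: 4.1
```

{"op": "drive_tool", "data": {"steps": [0,0,0,0,0,3,0,0,0,0,0,0,6,0,0,0,0,0,0,8,0,0,0,0,0,0,9,0,0,0,0,0,0,9,0]}}

```text
time: 6.82
position: [0.5386, 0.1328, 0.1163]
eef_rot: [3.074, 0.648, 0.002]
force: [1.3, -0.0, 6.5]
finger_gap: -0.004
grasp_force: 3.3
```

{"op": "drive_tool", "data": {"steps": [0,0,0,0,0,1,0,0,0,0,0,0,1,0,0,0,0,0,0,2,0,0,0,0,0,0,2,0]}}

```text
time: 7.32
position: [0.5386, 0.1327, 0.1143]
eef_rot: [3.074, 0.648, 0.002]
force: [1.1, 0.9, 8.2]
finger_gap: -0.005
grasp_force: 3.5
```

{"op": "drive_tool", "data": {"steps": [0,0,0,0,0,1,0,0,0,0,0,0,2,0,0,0,0,0,0,2,0]}}

```text
time: 7.7
position: [0.5386, 0.1328, 0.1123]
eef_rot: [3.074, 0.648, 0.002]
force: [1.6, -0.1, 8.0]
finger_gap: 0.005
grasp_force: 3.5
```

{"op": "drive_tool", "data": {"steps": [0,0,0,0,0,1,0,0,0,0,0,0,2,0,0,0,0,0,0,2,0]}}

```text
time: 8.07
position: [0.5386, 0.1328, 0.1103]
eef_rot: [3.074, 0.649, 0.002]
force: [0.8, -0.1, 8.2]
finger_gap: 0.001
grasp_force: 3.5
```

```bash
python3 - <<'E'
from h import *
a=cap("scene");o=get_obs();print(o["position"],o["force"])
cv2.imwrite("pics/c2.png",cv2.resize(cv2.cvtColor(a["color"][150:300,150:350],cv2.COLOR_RGB2BGR),None,fx=3.5,fy=3.5))
E
```

```text
[0.53857503 0.13276054 0.11033753] [ 1.15863928 -0.28329891  7.04177429]
```

View pics/c2.png

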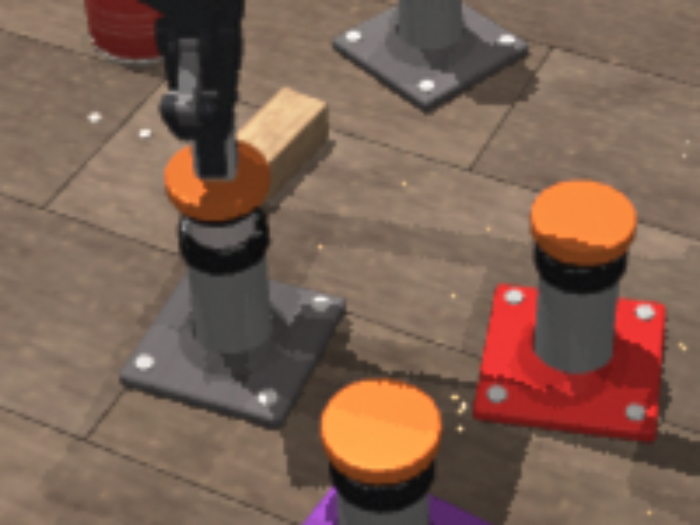

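The inner tube is home. About 10 mm of aluminium still shows, so the finger contact sits behind the nominal TCP. I keep pressing until the force rises.

{"op": "drive_tool", "data": {"steps": [0,0,0,0,0,2,0,0,0,0,0,0,4,0,0,0,0,0,0,4,0]}}

```text
time: 8.5
position: [0.5386, 0.1328, 0.1062]
eef_rot: [3.074, 0.648, 0.001]
force: [1.6, -0.1, 5.2]
finger_gap: -0.003
grasp_force: 3.1
```

{"op": "drive_tool", "data": {"steps": [0,0,0,0,0,1,0,0,0,0,0,0,2,0,0,0,0,0,0,2,0]}}

```text
time: 8.88
position: [0.5386, 0.1328, 0.1043]
eef_rot: [3.074, 0.648, 0.002]
force: [-0.2, 0.8, 7.5]
finger_gap: 0.002
grasp_force: 3.5
```

{"op": "drive_tool", "data": {"steps": [0,0,0,0,0,1,0,0,0,0,0,0,2,0,0,0,0,0,0,2,0]}}

```text
time: 9.25
position: [0.5386, 0.1328, 0.1023]
eef_rot: [3.074, 0.648, 0.002]
force: [1.2, -0.3, 7.2]
finger_gap: 0.001
grasp_force: 3.5
```

{"op": "drive_tool", "data": {"steps": [0,0,0,0,0,1,0,0,0,0,0,0,2,0,0,0,0,0,0,2,0]}}

```text
time: 9.62
position: [0.5386, 0.1328, 0.1003]
eef_rot: [3.074, 0.648, 0.002]
force: [1.2, -0.5, 7.3]
finger_gap: -0.001
grasp_force: 3.5
```

{"op": "drive_tool", "data": {"steps": [0,0,0,0,0,1,0,0,0,0,0,0,1,0]}}

```text
time: 9.88
position: [0.5386, 0.1328, 0.0993]
eef_rot: [3.074, 0.648, 0.002]
force: [-0.3, -0.0, 7.3]
finger_gap: 0.001
grasp_force: 3.5
```

{"op": "drive_tool", "data": {"steps": [0,0,0,0,0,1,0,0,0,0,0,0,1,0]}}

```text
time: 10.12
position: [0.5386, 0.1328, 0.0983]
eef_rot: [3.074, 0.648, 0.002]
force: [1.0, 0.5, 6.3]
finger_gap: -0.0
grasp_force: 3.6
```

```bash
python3 - <<'E'
from h import *
a=cap("scene");o=get_obs();print(o["position"],o["force"])
cv2.imwrite("pics/c3.png",cv2.resize(cv2.cvtColor(a["color"][150:300,150:350],cv2.COLOR_RGB2BGR),None,fx=3.5,fy=3.5))
E
```

```text
[0.53860055 0.13275867 0.09831101] [0.28799556 0.54168825 7.08386398]
```

View pics/c3.png

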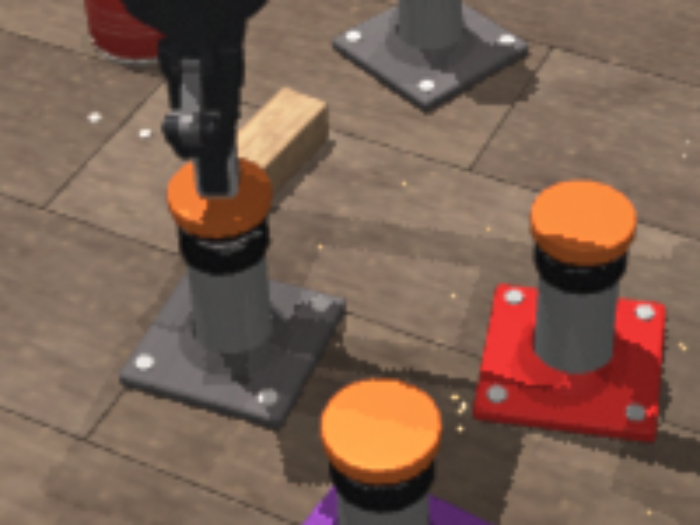

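Nearly home, only a sliver left.

{"op": "drive_tool", "data": {"steps": [0,0,0,0,0,1,0,0,0,0,0,0,2,0,0,0,0,0,0,2,0]}}

```text
time: 10.55
position: [0.5386, 0.1328, 0.0963]
eef_rot: [3.074, 0.648, 0.002]
force: [0.8, -0.3, 7.1]
finger_gap: 0.003
grasp_force: 3.5
```

{"op": "drive_tool", "data": {"steps": [0,0,0,0,0,1,0,0,0,0,0,0,1,0]}}

```text
time: 10.8
position: [0.5386, 0.1328, 0.0953]
eef_rot: [3.074, 0.648, 0.002]
force: [1.9, -0.4, 6.9]
finger_gap: 0.005
grasp_force: 3.5
```

{"op": "drive_tool", "data": {"steps": [0,0,0,0,0,1,0,0,0,0,0,0,1,0]}}

```text
time: 11.05
position: [0.5386, 0.1328, 0.0943]
eef_rot: [3.074, 0.648, 0.002]
force: [1.0, -0.7, 8.2]
finger_gap: 0.001
grasp_force: 3.5
```

{"op": "drive_tool", "data": {"steps": [0,0,0,0,0,1,0,0,0,0,0,0,1,0]}}

```text
time: 11.3
position: [0.5386, 0.1328, 0.0933]
eef_rot: [3.074, 0.649, 0.002]
force: [0.9, 0.6, 7.0]
finger_gap: 0.001
grasp_force: 3.6
```

{"op": "drive_tool", "data": {"steps": [0,0,0,0,0,1,0,0,0,0,0,0,1,0]}}

```text
time: 11.55
position: [0.5386, 0.1328, 0.0923]
eef_rot: [3.074, 0.649, 0.002]
force: [1.0, 0.5, 6.5]
finger_gap: -0.002
grasp_force: 3.6
```

I lift clear and measure the cap.

{"op": "drive_tool", "data": {"steps": [0,0,0,0,0,-30,0,0,0,0,0,0,-80,0,0,0,0,0,0,-130,0,0,0,0,-50,60,-160,0,0,0,0,-100,110,-160,0,0,0,0,-150,160,-160,0,0,0,0,-150,160,-160,0,0,0,0,-150,160,-160,0]}}

```text
time: 12.55
position: [0.4632, -0.0759, 0.2508]
eef_rot: [-3.074, -0.642, 0.005]
force: [0.4, -0.2, -0.2]
finger_gap: 0.003
grasp_force: 0.0
```

```bash
python3 go.py; python3 - <<'E'
from m import *
a=cap("scene");b=cap("top");f=lambda c:cv2.cvtColor(c["color"],cv2.COLOR_RGB2BGR)
cv2.imwrite("pics/c4.png",np.hstack([cv2.resize(f(a)[150:330,150:350],(400,360)),cv2.resize(f(b)[100:280,110:310],(400,360))]))
for c in(a,b): print(blobs(c,(8,140,190),(22,255,255)))
E
```

```text
[[12, 70, 98], [13, 67, 144], [109, 190, 233]]
[[15, 49, 146], [21, 144, 247], [33, 48, 58]]
orange (array([212.15198238, 206.07048458]), [198, 197, 29, 20, 454]) (array([210.43706294, 151.18531469]), [201, 141, 24, 23, 286]) [0.5369 0.136  0.1221] 0.0021
  dia top 0.0555
purple (array([258.33613445, 270.73809524]), [242, 258, 34, 27, 714]) (array([157.30368764, 208.17787419]), [146, 197, 24, 24, 461]) [0.3923 0.235  0.1174] 0.0005
  dia top 0.0539
red (array([316.22755741, 211.29227557]), [302, 202, 30, 20, 479]) (array([157.30368764, 208.17787419]), [146, 197, 24, 24, 461]) [0.348  0.192  0.2403] 0.0594
  dia top 0.0458
blue (array([272.40692641,  91.56277056]), [261, 86, 24, 12, 231]) (array([358.68556701, 152.70618557]), [351, 142, 15, 20, 194]) [ 0.5566 -0.1851  0.1942] 0.0087
  dia top 0.0315
[[ 0.915  0.403 -0.002]
 [ 0.403 -0.915  0.001]
 [-0.001 -0.002 -1.   ]]
[(array([212.14065934, 206.05054945]), [198, 197, 29, 20, 455]), (array([316.25833333, 211.28958333]), [302, 202, 30, 20, 480]), (array([258.33006993, 270.72027972]), [242, 258, 34, 27, 715])]
[(array([210.48083624, 151.12891986]), [201, 141, 24, 23, 287]), (array([157.32467532, 208.17748918]), [146, 197, 24, 24, 462])]
```

View pics/c4.png

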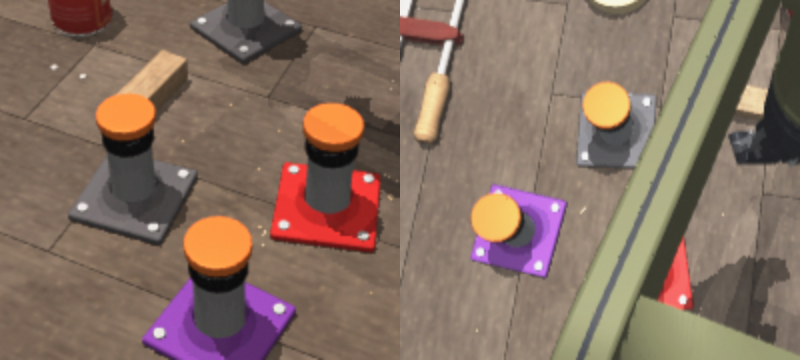

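```bash
python3 - <<'E'
from m import *
a=cap("scene");p=near(a,(212,206),(8,140,190),(22,255,255))[0]
W=np.linalg.inv(a["T"])
for z in(.115,.117,.119,.121,.124,.127,.130):
    q=a["K"]@(W@np.array([.5384,.1317,z,1]))[:3]; print(z,(q[:2]/q[2]-p).round(2))
print(p, onz(a,*p,.117),onz(a,*p,.122))
E
```

```text
0.115 [0.23 1.06]
0.117 [0.14 0.26]
0.119 [ 0.06 -0.54]
0.121 [-0.02 -1.34]
0.124 [-0.15 -2.55]
0.127 [-0.28 -3.77]
0.13 [-0.41 -4.99]
[212.14065934 206.05054945] [0.53901581 0.13117651 0.117     ] [0.53583592 0.13584447 0.122     ]
```

The cap top is at 117.7 mm, so both tubes are home. The blue cap's scene pixel hasn't changed and the arm is clear, so I hand in.

```bash
python3 -c "
from cell import *
print(finish_job())"
```

```text
the job is handed in; nothing more can be done
None
```

I collapsed the orange-capped support, inner tube first and then middle: its cap top measures about 118 mm (117 mm is fully home). The blue support is unmoved in the scene view, the arm is clear, and the job is handed in; no verdict came back.

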